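# Clear the fixture, then balance the cast lever over it

## Task

Someone left a bolt and a brass spacer ring on the assembly fixture: first put the bolt in the blue bin and the spacer ring in the red bin. Then grip the cast lever by its balance point (the yellow band), lift it, and hold it still and level about 5 cm above the tops of the fixture's post and pin, hub straight above the thick post and eye straight above the thin pin, so a colleague can check the fit; finish while still holding it there, and leave everything else on the bench where it is.

Things in the scene. Friction and masses are not known exactly. Their poses are not given: they have to be found in the camera images.
- lever_balance (a point): Balance point of the dark grey-blue cast lever (0.45-0.75 kg, 242 mm) lying flat: thick hub at one end, arm, small eye at the other. On the arm's centre line, 20 mm above the lever's underside, in a 22 mm yellow band; 52 mm from the hub's axis, 148 mm from the eye's. The arm is 14 mm wide, its underside 10 mm, its top 30 mm above the bench. x along the arm from hub to eye, z up.
- lever_hub (a point): Centre of the lever's round hub (56 mm diameter, 40 mm tall, 20 mm bore), on the bore's axis, half-way up (20 mm above the underside). Axes as lever_balance.
- lever_eye (a point): Centre of the lever's round eye (28 mm diameter, 40 mm tall, 12 mm bore), 200 mm from the hub, on the bore's axis, half-way up (20 mm above the underside). Axes as lever_balance.
- fixture_post (a point): Centre of the top of the fixture's thick post (16 mm diameter, on a 40 mm round collar), 52 mm above the bench. The lever's hub belongs over it. The fixture is fixed to the bench; x axis from thick post to thin pin, z up.
- fixture_pin (a point): Centre of the top of the fixture's thin pin (9 mm diameter, on a 24 mm collar), 52 mm above the bench, 200 mm from the thick post. The lever's eye belongs over it. Axes as fixture_post.
- fixture_plate (a point): Centre of the top face of the fixture's dark green base plate, 280 mm along x by 110 mm along y, 12 mm thick; post and pin stand on its centre line, 100 mm either side of this point. The bolt and the spacer stand on this plate between them. Axes as fixture_post.
- fixture: The whole fixture; origin on the bench, under the centre line, 52 mm from the post's axis towards the pin. Axes as fixture_post.
- bolt_center (a point): Centre of a loose steel bolt standing on its head on the plate: hexagon head 30 mm across flats and 12 mm tall, shank 16 mm diameter pointing straight up, 57 mm tall in all, 0.13 kg. The point is half-way up (28.5 mm above its underside). z along the shank.
- spacer_center (a point): Centre of a loose brass spacer ring standing flat on the plate: 36 mm outside, 20 mm bore, 24 mm tall, 0.11 kg. The point is half-way up (12 mm above its underside). z along the bore.
- blue_bin: Open blue bin for bolts, fixed, 120 mm (x) by 130 mm (y), 50 mm tall, walls and floor 4 mm; origin under its centre on the bench, z up.
- red_bin: Open red bin for spacer rings, fixed, same size as the blue bin; origin under its centre on the bench, z up.
- tape_center (a point): Centre of a brown roll of tape lying flat, 100 mm across, 48 mm tall. Bystander.
- screwdriver_grip (a point): Handle of a screwdriver lying on the bench to the left of the bins and the fixture. Bystander.
- mug_center (a point): Centre of a white mug, 80 mm across, 90 mm tall. Bystander.
- bottle_center (a point): Centre of a green bottle, 60 mm across, 200 mm tall. Bystander.
- carton_center (a point): Centre of a small cardboard carton, 100 by 140 by 70 mm. Bystander.
- caster_center (a point): Centre of a black caster wheel lying flat, 70 mm across, 30 mm tall. Bystander.
Things that resemble listed ones, but are neither listed nor needed, are in the scene too. Of the things that look like the part that bears lever_balance, the smaller one is meant. Of the things shaped like the red_bin, the red one is meant.

How it is judged:
On the way, in this order (a step that is already met when the one before it is completed fails the run):
1. the bolt lies in the blue bin and the spacer ring in the red bin, both let go, the lever still where it lay (x of bolt_center in the frame of blue_bin between -0.056 and 0.056 m and y of bolt_center in the frame of blue_bin between -0.061 and 0.061 m and z of bolt_center in the frame of blue_bin between 0 and 0.05 m and x of spacer_center in the frame of red_bin between -0.056 and 0.056 m and y of spacer_center in the frame of red_bin between -0.061 and 0.061 m and z of spacer_center in the frame of red_bin between 0 and 0.05 m and contact force between the fingers and bolt below 0.05 N and contact force between the fingers and spacer below 0.05 N and distance of lever_balance from where it was at the start of the episode below 0.04 m), for 0.2 s.
2. the lever is lifted clear of the bench, gripped at its balance point (height (world z) of lever_balance above 0.06 m and distance between the grasp point and lever_balance below 0.025 m and contact force between the fingers and lever above 1 N), for 0.2 s.
At the end, for the whole second after the job is handed in: Bolt in the blue bin, ring in the red bin. Lever held by the fingers within 25 mm of its balance point, touching nothing else, still, level within 5 degrees, hub within 15 mm and eye within 18 mm of straight above post and pin, underside 25 to 85 mm above their tops (x of bolt_center in the frame of blue_bin between -0.056 and 0.056 m and y of bolt_center in the frame of blue_bin between -0.061 and 0.061 m and z of bolt_center in the frame of blue_bin between 0 and 0.05 m and x of spacer_center in the frame of red_bin between -0.056 and 0.056 m and y of spacer_center in the frame of red_bin between -0.061 and 0.061 m and z of spacer_center in the frame of red_bin between 0 and 0.05 m and contact force between the fingers and lever above 1 N and distance between the grasp point and lever_balance below 0.025 m and contact force between lever and fixture below 0.05 N and contact force between lever and blue_bin below 0.05 N and contact force between lever and red_bin below 0.05 N and angle between lever_balance's own z axis and vertical below 0.09 rad and horizontal distance between lever_hub and fixture_post below 0.015 m and horizontal distance between lever_eye and fixture_pin below 0.018 m and z of lever_hub in the frame of fixture_post between 0.045 and 0.105 m and linear speed of lever below 0.02 m/s and angular speed of lever below 0.1 rad/s); the arm keeps its last pose, push and grip.
It fails at once if a bystander (tape, screwdriver, mug, bottle, carton or caster) is moved by more than 30 mm (distance of any of tape_center, screwdriver_grip, mug_center, bottle_center, carton_center, caster_center from where it was at the start of the episode above 0.03 m).
It also fails if it takes over 67 s, if anything falls off the work surface, if the arm or the gripper's body presses on something with over 40 N, if the wrist force passes 120 N, or if a joint passes its speed limit or range.

## Robot

A 7-joint arm with a two-finger parallel gripper is mounted at the origin on the work surface. World frame = base frame: x ahead of the robot, y to its left, z up, the work surface at z = 0. Lengths are in m, angles in rad, forces in N, time in s.
With the tool pointing down it reaches from about 0.425 to 0.925 m from the base axis. Payload 6.8 kg.
Tool frame: the origin (TCP) lies at the very end of the fingers, on their centre line; the grasp point (between the pads) lies 19 mm behind it (r.grip_depth is the distance from the TCP to the grasp point, in m); z points along the fingers, y is the direction in which the jaws open and shut (so a half turn about z gives the same grasp; the last joint's range is limited). The gripper opens to 85 mm and grips with 20 to 120 N. Pads are 22 mm wide; open, the fingers measure 114 mm over their backs; the gripper's body (76 mm by 85 mm) begins 54 mm behind the grasp point. The pads swing forward as they close: fully open they stand 13 mm farther back than shut.
Start: joints at [1.045, 0.477, 0.022, 1.555, -0.011, 1.109, -0.083], TCP at [0.274, -0.617, 0.208] pointing down, gripper open.
Joint ranges: [-2.96, 2.96], [-0.34, 2.1], [-1.41, 1.46], [0.24, 2.44], [-1.37, 4.51], [0.17, 1.92], [-2.96, 2.96]. Speed limits (rad/s): [2.39, 2.39, 3.14, 3.14, 3.14, 3.14, 3.14].

## Interface

Orientations are given as a rotation vector (axis times angle).
In Python, from bench import status, eyes, workorder, spotter, r gives the robot as it stands.
- The arm moves only by the tool drive_tool, never from a script. Its argument "commands" is a list of rows, each an object of numbers: "rx", "ry", "rz": the turn, a rotation vector about the world's x, y, z normalised to -1 to 1, where 1 is 8 degrees; "tx", "ty", "tz": the shift along the world's x, y, z normalised to -1 to 1, where 1 is 20 mm; "grip": the closure, from -1 (fully open) to 1 (shut). A call has 1 to 10 rows; each row shifts and turns the commanded pose from where the row before left it; what a row does not reach is not made up. A row lasts 1/8 s, in which the tool goes at most 62.5 mm and 10.7 degrees, less where a joint would pass 70% of its speed; a pose out of reach is approached as far as the arm can. A call with a number of a shift or a turn outside -1 to 1 is refused whole. A call with a gripper value outside its range is refused whole. The fingers move at their own pace and stop on an object; "grip_force" is the grip in N (left out, the last holds). Time passes only in rows, so rows that do not move let the fingers close. It gives the time, the measured TCP pose, the force and the opening at its end, in the units of the state.
- status.get_obs(): the state, without advancing time (a new reading comes with each control period).
- eyes.grab_frame(name): name is "side" or "top" or "wrist"; returns a dict with "frame" (420x560x3 uint8, blue, green, red), "range_z" (420x560 float32, m along the optical axis (not along the pixel's ray), 0 where there is no reading), "fx", "fy", "cx", "cy" (pixels), "dist_coeffs" ([k1, k2, p1, p2, k3] as OpenCV has them; the pictures are not rectified), "T" (4x4, takes a point from camera to world coordinates); the wrist camera has in their place "T_tool_cam" (4x4, takes a point from camera to tool coordinates, whose origin is the TCP and whose axes are the flange's). Camera axes: x right, y down, z forward; pixel columns grow to the right and rows downward; lengths in m; the calibration is good to about 2 mm. A picture is of the moment at which its call begins: read the wrist's pose just before it.
- workorder.hand_in(): hands the job in, once; it reports no verdict.
Trained networks look in the newest picture that a camera, given by its name, has taken for a name from the list of things; names that differ only in an ending like _2 or _b are one class to them, and where a whole thing is asked for, a point or a joint stands for the part that bears it (a point fixed in the world has none). Each returns a list of dicts, best first, with "confidence" (0 to 1); they miss things now and then, are a little off and sometimes report something else, mostly with a low value. They report only what shows in the picture. A call takes as long as a camera call. They do not tell look-alikes from the thing itself.
- spotter.boxes_of(camera, target): "position" ([column, row] as shares, 0 to 1, of the picture: columns of its width, rows of its height, amid what is visible of it).
- spotter.masks_of(camera, target): "mask" (420x560 bool, what is visible of it) and "position" ([column, row] as shares, 0 to 1, of the picture: columns of its width, rows of its height, amid what is visible of it).
The state is a dict: "clock": time; "joints": joint angles; "qvel": joint speeds; "tau": joint torques, N m; "tcp_pos": TCP position; "orientation": TCP orientation; "contact_force": force on the tool from outside, world axes, zero at the start; "moment": the same for the moment, N m; "grip_width": finger opening in m.
Only numpy, scipy, OpenCV 4.12 (cv2) and the standard library are available. Lean on these libraries where they do the work, as an engineer would, in place of code of your own. Each camera call takes 0.05 s, during which the arm holds its last target.

## Working session

There is one attempt and no reset: what is moved stays moved. The work goes in short steps, Python scripts to look and compute and a tool call to move; the robot and the scene stay as the last step left them, time stands still between calls to the robot, and variables do not carry over. Pictures are saved under pics/ and viewed, and the job is handed in when it is done.

Besides the shell and the picture viewer there is one more tool, called after "Request:" by a JSON object that holds its "op" and its "data", one argument or row to a line. drive_tool: Moves the arm, as the interface text tells. Scaled input: -1 to 1 covers 20 mm each way for a shift and 8 degrees each way for a turn. Its arguments: {"type":"object","properties":{"commands":{"type":"array","items":{"type":"object","properties":{"rx":{"type":"number"},"ry":{"type":"number"},"rz":{"type":"number"},"tx":{"type":"number"},"ty":{"type":"number"},"tz":{"type":"number"},"grip":{"type":"number"}}}},"grip_force":{"type":"number"}},"required":["commands"]}

```bash
ls; mkdir -p pics; cat > h.py <<'E'
import numpy as np, cv2, pickle
from bench import status, eyes, workorder, spotter, r
def shot(name,fn):
    o=status.get_obs(); f=eyes.grab_frame(name); cv2.imwrite('pics/'+fn,f['frame'])
    pickle.dump((o,f),open('pics/'+fn+'.pkl','wb')); return o,f
def load(fn): return pickle.load(open('pics/'+fn+'.pkl','rb'))
def T_of(o,f):
    if 'T' in f: return np.array(f['T'])
    T=np.eye(4); T[:3,:3]=cv2.Rodrigues(np.array(o['orientation'],float))[0]; T[:3,3]=o['tcp_pos']
    return T@np.array(f['T_tool_cam'])
def rays(o,f,px):
    K=np.array([[f['fx'],0,f['cx']],[0,f['fy'],f['cy']],[0,0,1.]])
    u=cv2.undistortPoints(np.array(px,float).reshape(-1,1,2),K,np.array(f['dist_coeffs'],float)).reshape(-1,2)
    T=T_of(o,f); d=np.c_[u,np.ones(len(u))]@T[:3,:3].T
    return T[:3,3],d
def onz(o,f,px,z):
    c,d=rays(o,f,px); return c+d*((z-c[2])/d[:,2])[:,None]
def cloud(o,f,px):
    px=np.array(px).reshape(-1,2); c,d=rays(o,f,px); z=f['range_z'][px[:,1].astype(int),px[:,0].astype(int)]
    return c+d*z[:,None]
E
python3 - <<'E'
from h import *
for n in ['top','side','wrist']:
    o,f=shot(n,n+'0.png'); print(n,T_of(o,f).round(3).tolist())
print(o)
names=['lever_balance','fixture','bolt_center','spacer_center','blue_bin','red_bin','tape_center','mug_center','bottle_center','carton_center','caster_center','screwdriver_grip','lever_hub','lever_eye','fixture_post','fixture_pin']
for n in names:
    print(n,[(round(d['confidence'],2),(np.array(d['position'])*[560,420]).round(1).tolist()) for d in spotter.boxes_of('top',n)])
E
```

```text
pics
top [[0.029, -0.983, 0.181, 0.309], [-0.999, -0.032, -0.013, 0.014], [0.018, -0.18, -0.983, 1.125], [0.0, 0.0, 0.0, 1.0]]
side [[-0.88, -0.217, 0.423, -0.007], [-0.475, 0.413, -0.777, 0.944], [-0.006, -0.885, -0.466, 0.674], [0.0, 0.0, 0.0, 1.0]]
wrist [[0.405, -0.883, -0.237, 0.335], [-0.914, -0.392, -0.104, -0.591], [-0.001, 0.259, -0.966, 0.373], [0.0, 0.0, 0.0, 1.0]]
{'clock': 0.1, 'joints': array([ 1.04490685,  0.4777217 ,  0.02234452,  1.55636449, -0.01153103,
        1.10931606, -0.08306621]), 'qvel': array([-6.54547921e-04, -1.21940641e-03,  6.21495203e-04, -2.13399316e-03,
       -6.80951743e-04, -1.41130992e-04,  4.23711861e-05]), 'tau': array([ 3.10364587e-03, -5.97758460e+01,  1.61282770e+00, -2.81954098e+01,
        1.27027952e-02,  4.99936737e-03, -3.21406458e-05]), 'tcp_pos': array([ 0.27363086, -0.61640791,  0.20691512]), 'orientation': array([-3.07169671e+00, -6.51221828e-01,  6.94043845e-04]), 'contact_force': array([ 0.13585244,  0.41444408, -0.12036962]), 'moment': array([-0.01496003, -0.04331714,  0.04432075]), 'grip_width': 0.08542091158780306}
lever_balanc
[... 263 characters left out ...]
])]
red_bin [(0.91, [343.6, 205.8]), (0.78, [258.6, 158.9]), (0.63, [106.4, 247.7])]
tape_center [(0.91, [372.8, 140.3])]
mug_center [(0.77, [157.4, 149.9]), (0.69, [167.7, 276.6]), (0.25, [194.4, 130.1])]
bottle_center [(0.93, [193.9, 128.7]), (0.74, [390.8, 233.5]), (0.73, [106.7, 247.6])]
carton_center [(0.83, [448.2, 190.8]), (0.25, [236.4, 220.5])]
caster_center [(0.85, [168.2, 274.9]), (0.75, [237.4, 220.5])]
screwdriver_grip [(0.79, [106.0, 250.0]), (0.71, [392.9, 239.8])]
lever_hub [(0.7, [408.7, 314.3]), (0.68, [392.0, 234.4])]
lever_eye [(0.96, [409.4, 314.4]), (0.86, [390.6, 233.9])]
fixture_post [(0.78, [238.4, 219.7])]
fixture_pin [(0.97, [238.1, 223.8]), (0.62, [260.8, 159.6])]
```

View pics/top0.png

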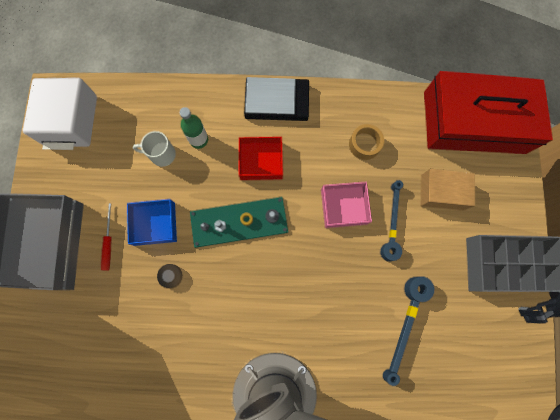

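View pics/side0.png

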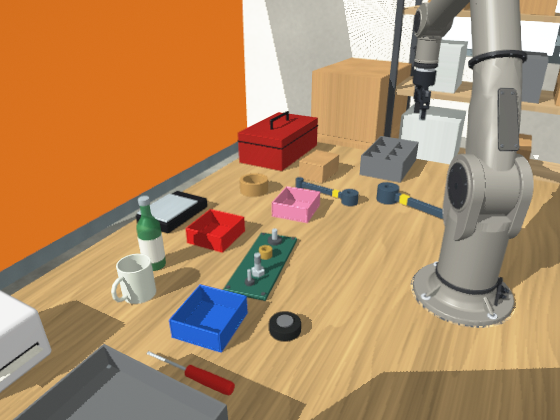

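View pics/wrist0.png

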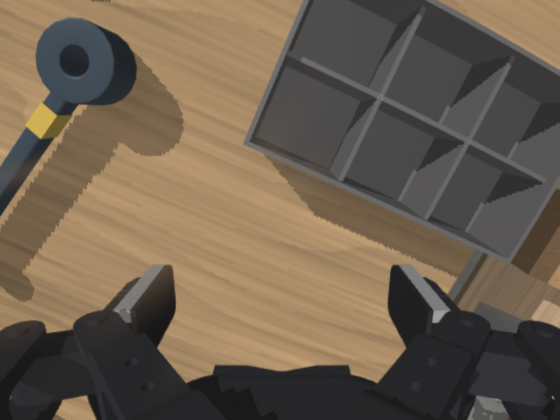

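```bash
python3 - <<'E'
from h import *
o,f=load('top0.png'); im=f['frame']
a=cv2.resize(im[185:255,120:295],None,fx=4.5,fy=4.5,interpolation=cv2.INTER_CUBIC)
b=cv2.resize(im[170:270,310:440],None,fx=2.7,fy=2.7,interpolation=cv2.INTER_CUBIC)
o2,f2=load('side0.png'); c=cv2.resize(f2['frame'][220:310,220:310],None,fx=3,fy=3,interpolation=cv2.INTER_CUBIC)
out=np.zeros((590,790,3),np.uint8); out[:a.shape[0],:a.shape[1]]=a[:,:790]; 
out[318:318+270,:351]=b; out[318:588,360:630]=c
cv2.imwrite('pics/crop1.png',out)
for n,p in dict(hub=(391,250),eye=(398,185),Bhub=(419,289),Beye=(391,378)).items(): print(n,onz(o,f,[p],.04).round(3))
E
```

```text
hub [[ 0.413 -0.322  0.04 ]]
eye [[ 0.607 -0.348  0.04 ]]
Bhub [[ 0.304 -0.402  0.04 ]]
Beye [[ 0.059 -0.32   0.04 ]]
```

View pics/crop1.png

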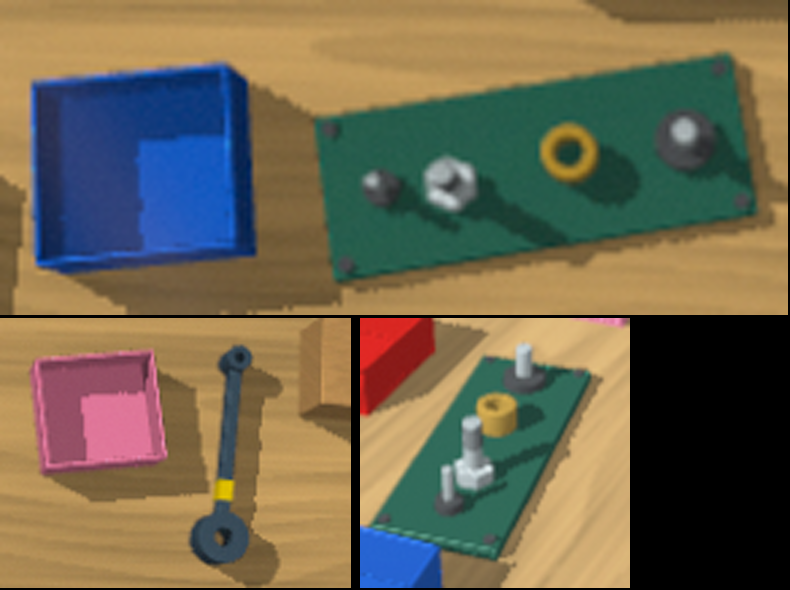

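```bash
python3 - <<'E'
from h import *
o,f=load('top0.png'); 
V,U=np.mgrid[0:420,0:560]; P=cloud(o,f,np.c_[U.ravel(),V.ravel()]).reshape(420,560,3)
def reg(u0,v0,u1,v1,zl,zh):
    q=P[v0:v1,u0:u1].reshape(-1,3); q=q[(q[:,2]>zl)&(q[:,2]<zh)]
    if len(q)<3: print(len(q)); return
    rc=cv2.minAreaRect(q[:,:2].astype(np.float32)*1000)
    print(len(q),'mean',q.mean(0).round(4),'rect',np.round(rc[0],1),np.round(rc[1],1),round(rc[2],1),'zmed',np.median(q[:,2]).round(4))
print('bench',np.median(P[300:320,200:240,2]))
print('lever');reg(375,170,415,265,.015,.06); print('hubtop');reg(375,235,410,265,.033,.06);print('eyetop');reg(385,175,410,195,.033,.06)
print('plate');reg(188,195,292,252,.006,.018)
print('bolt');reg(212,210,232,240,.02,.1);reg(212,210,232,240,.05,.1)
print('ring');reg(238,208,256,230,.025,.06)
print('post');reg(262,205,285,226,.03,.08);print('pin');reg(198,215,212,236,.03,.08)
print('post');reg(262,205,285,226,.018,.08);print('pin');reg(198,215,212,236,.018,.08)
print('blue');reg(122,195,180,250,.04,.07);print('red');reg(230,130,288,185,.04,.07)
print('tape');reg(345,120,388,162,.03,.07)
print('bottle');reg(178,100,212,150,.03,.3);print('mug');reg(130,130,178,170,.03,.3);print('caster');reg(150,260,185,290,.015,.3)
im=f['frame']; hsv=cv2.cvtColor(im,cv2.COLOR_BGR2HSV)
m=cv2.inRange(hsv,(24,180,120),(34,255,255)); print('yellow'); ys,xs=np.nonzero(m[200:260,375:415]); print(xs.mean()+375,ys.mean()+200,P[ys+200,xs+375].mean(0).round(4))
for p,z,n in [((217.8,223.0),.069,'bolt'),((246.4,218.8),.036,'ring'),((272,214),.052,'post'),((203.5,226.2),.052,'pin')]: print(n,onz(o,f,[p],z).round(4))
E
```

```text
bench 0.00010340727959612384
lever
698 mean [ 0.4835 -0.3328  0.0331] rect [ 502.7 -340. ] [ 51.3 240.1] 81.5 zmed 0.0323
hubtop
254 mean [ 0.4114 -0.3263  0.04  ] rect [ 413.1 -324.7] [58.6 55.4] 30.0 zmed 0.0401
eyetop
64 mean [ 0.6082 -0.3486  0.0386] rect [ 603.  -349.8] [40.4 27.9] 11.3 zmed 0.0385
plate
3080 mean [0.4863 0.1242 0.0122] rect [487.5 128.3] [139.2 295.6] 7.9 zmed 0.0122
bolt
87 mean [0.4703 0.1712 0.0416] rect [472.4 174.4] [30.1 26.4] 4.0 zmed 0.0271
33 mean [0.4719 0.1712 0.0669] rect [472.9 171.1] [15.6 13.7] 7.9 zmed 0.0678
ring
94 mean [0.4938 0.0984 0.0351] rect [494.   98.7] [35.1 31.9] 2.3 zmed 0.0356
post
32 mean [0.5058 0.0243 0.049 ] rect [506.6  24.8] [15.4 13. ] 46.9 zmed 0.0509
pin
13 mean [0.4681 0.217  0.0462] rect [468.9 218.1] [7.8 6.4] 46.3 zmed 0.0497
post
141 mean [0.5061 0.0242 0.0281] rect [507.6  24.1] [36.9 38.1] 2.0 zmed 0.0227
pin
50 mean [0.4684 0.2169 0.0281] rect [469.7 218.4] [21.2 21.4] 3.5 zmed 0.0232
blue
346 mean [0.4754 0.3759 0.048 ] rect [473.1 373.6] [119.3 129.6] 7.5 zmed 0.0488
red
304 mean [0.6801 0.0663 0.0476] rect [678.9  63.6] [120.1 129.1] 2.1 zmed 0.048
tape
468 mean [ 0.7425 -0.2559  0.045 ] rect [ 744.1 -256.6] [ 96.7 100. ] 64.8 zmed 0.0465
bottle
669 mean [0.7289 0.2523 0.1226] rect [735.1 256.3] [49.2 61.1] 28.5 zmed 0.1277
mug
582 mean [0.6908 0.3712 0.0653] rect [697.  377.3] [104.6  79.5] 60.9 zmed 0.0674
caster
466 mean [0.3211 0.3106 0.0266] rect [321.9 311.9] [66.9 67.2] 70.8 zmed 0.0266
yellow
392.4791666666667 233.14583333333334 [ 0.4639 -0.3315  0.028 ]
bolt [[0.4713 0.1727 0.069 ]]
ring [[0.4913 0.0959 0.036 ]]
post [[0.5049 0.0225 0.052 ]]
pin [[0.4634 0.2154 0.052 ]]
```

Smaller lever: hub px (391,250), eye (398,185), about 197 mm between axes, which fits. The look-alike at (419,289)–(391,378) is about 258 mm, so it's out. Red bin is at (260,158); the pink one at (346,205) is the look-alike. The thick post is at px (272,215), the pin at (204,226), the bolt at (219,225) and the ring at (246,219). Moving to above the bolt.

Request:
{"op": "drive_tool", "data": {
  "commands": [
    {"tx":1,"ty":1,"rz":0.96,"grip":-1},
    {"tx":1,"ty":1,"rz":0.96,"grip":-1},
    {"tx":1,"ty":1,"rz":0.96,"grip":-1},
    {"tx":1,"ty":1,"rz":0.96,"grip":-1},
    {"tx":1,"ty":1,"rz":0.96,"grip":-1},
    {"tx":1,"ty":1,"rz":0.96,"grip":-1},
    {"tx":1,"ty":1,"rz":0.96,"grip":-1},
    {"tx":1,"ty":1,"rz":0.96,"grip":-1},
    {"tx":1,"ty":1,"rz":0.96,"grip":-1},
    {"tx":1,"ty":1,"rz":0.96,"grip":-1}
  ]
}}

```text
validation failed for argument at $.co...
```

Request:
{"op": "drive_tool", "data": {
  "commands": [
    {"ty":1},
    {"ty":1},
    {"ty":1},
    {"ty":1},
    {"ty":1},
    {"ty":1},
    {"ty":1},
    {"ty":1},
    {"ty":1},
    {"ty":1}
  ]
}}

```text
validation failed for argument at $.co...
```

Request:
{"op": "drive_tool", "data": {
  "commands": [
    {"ty":1},
    {"ty":1},
    {"ty":1},
    {"ty":1},
    {"ty":1},
    {"ty":1},
    {"ty":1},
    {"ty":1},
    {"ty":1},
    {"ty":1}
  ]
}}

```text
validation failed for argument at $.co...
```

Request:
{"op": "drive_tool", "data": {
  "commands": [
    {"ty":1},
    {"ty":1},
    {"ty":1},
    {"ty":1},
    {"ty":1},
    {"ty":1},
    {"ty":1},
    {"ty":1},
    {"ty":1},
    {}
  ]
}}

```text
validation failed for argument at $.co...
```

```bash
python3 - <<'E'
from h import *
o,f=shot('wrist','w1.png'); R=cv2.Rodrigues(o['orientation'])[0]
print(o['clock'],o['tcp_pos'].round(4),R.round(3).tolist(),np.degrees(np.arctan2(R[1,1],R[0,1])))
E
```

```text
0.95 [ 0.2739 -0.6169  0.2078] [[0.914, 0.406, 0.0], [0.406, -0.914, -0.0], [0.0, 0.0, -1.0]] -66.06361634171274
```

View pics/w1.png

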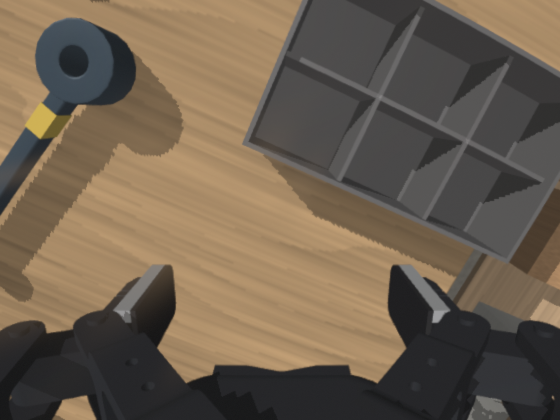

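Calls were refused, so nothing moved. Trying one row with all fields filled in.

Request:
{"op": "drive_tool", "data": {
  "commands": [
    {"tx":1.0,"ty":1.0,"tz":0.0,"rx":0.0,"ry":0.0,"rz":0.96,"grip":-1.0}
  ],
  "grip_force": 60
}}

```text
clock: 1.12
tcp_pos: [0.2915, -0.5985, 0.2077]
orientation: [3.023, 0.853, -0.003]
contact_force: [-0.7, -0.5, -0.7]
grip_width: 0.0855
```

Request:
{"op": "drive_tool", "data": {
  "commands": [
    {"tx":1,"ty":1,"tz":0,"rx":0,"ry":0,"rz":0.96,"grip":-1},
    {"tx":1,"ty":1,"tz":0,"rx":0,"ry":0,"rz":0.96,"grip":-1},
    {"tx":1,"ty":1,"tz":0,"rx":0,"ry":0,"rz":0.96,"grip":-1},
    {"tx":1,"ty":1,"tz":0,"rx":0,"ry":0,"rz":0.96,"grip":-1},
    {"tx":1,"ty":1,"tz":0,"rx":0,"ry":0,"rz":0.96,"grip":-1},
    {"tx":1,"ty":1,"tz":0,"rx":0,"ry":0,"rz":0.96,"grip":-1},
    {"tx":1,"ty":1,"tz":0,"rx":0,"ry":0,"rz":0.96,"grip":-1},
    {"tx":1,"ty":1,"tz":0,"rx":0,"ry":0,"rz":0.96,"grip":-1},
    {"tx":1,"ty":1,"tz":0,"rx":0,"ry":0,"rz":0.96,"grip":-1},
    {"tx":0,"ty":1,"tz":0,"rx":0,"ry":0,"rz":0,"grip":-1}
  ]
}}

```text
clock: 2.38
tcp_pos: [0.4751, -0.3955, 0.2077]
orientation: [2.003, 2.42, 0.002]
contact_force: [-0.4, 0.8, 0.4]
grip_width: 0.0854
```

Request:
{"op": "drive_tool", "data": {
  "commands": [
    {"tx":0,"ty":1,"tz":0,"rx":0,"ry":0,"rz":0,"grip":-1},
    {"tx":0,"ty":1,"tz":0,"rx":0,"ry":0,"rz":0,"grip":-1},
    {"tx":0,"ty":1,"tz":0,"rx":0,"ry":0,"rz":0,"grip":-1},
    {"tx":0,"ty":1,"tz":0,"rx":0,"ry":0,"rz":0,"grip":-1},
    {"tx":0,"ty":1,"tz":0,"rx":0,"ry":0,"rz":0,"grip":-1},
    {"tx":0,"ty":1,"tz":0,"rx":0,"ry":0,"rz":0,"grip":-1},
    {"tx":0,"ty":1,"tz":0,"rx":0,"ry":0,"rz":0,"grip":-1},
    {"tx":0,"ty":1,"tz":0,"rx":0,"ry":0,"rz":0,"grip":-1},
    {"tx":0,"ty":1,"tz":0,"rx":0,"ry":0,"rz":0,"grip":-1},
    {"tx":0,"ty":1,"tz":0,"rx":0,"ry":0,"rz":0,"grip":-1}
  ]
}}

```text
clock: 3.62
tcp_pos: [0.4739, -0.1956, 0.2078]
orientation: [2.004, 2.42, 0.0]
contact_force: [-0.1, -0.6, -0.2]
grip_width: 0.0854
```

Request:
{"op": "drive_tool", "data": {
  "commands": [
    {"tx":0,"ty":1,"tz":0,"rx":0,"ry":0,"rz":0,"grip":-1},
    {"tx":0,"ty":1,"tz":0,"rx":0,"ry":0,"rz":0,"grip":-1},
    {"tx":0,"ty":1,"tz":0,"rx":0,"ry":0,"rz":0,"grip":-1},
    {"tx":0,"ty":1,"tz":0,"rx":0,"ry":0,"rz":0,"grip":-1},
    {"tx":0,"ty":1,"tz":0,"rx":0,"ry":0,"rz":0,"grip":-1},
    {"tx":0,"ty":1,"tz":0,"rx":0,"ry":0,"rz":0,"grip":-1},
    {"tx":0,"ty":1,"tz":0,"rx":0,"ry":0,"rz":0,"grip":-1},
    {"tx":0,"ty":1,"tz":0,"rx":0,"ry":0,"rz":0,"grip":-1},
    {"tx":0,"ty":1,"tz":0,"rx":0,"ry":0,"rz":0,"grip":-1},
    {"tx":0,"ty":1,"tz":0,"rx":0,"ry":0,"rz":0,"grip":-1}
  ]
}}

```text
clock: 4.88
tcp_pos: [0.4737, 0.0043, 0.2079]
orientation: [2.004, 2.419, 0.0]
contact_force: [-0.1, 0.5, 0.9]
grip_width: 0.0855
```

Request:
{"op": "drive_tool", "data": {
  "commands": [
    {"tx":0,"ty":1,"tz":0,"rx":0,"ry":0,"rz":0,"grip":-1},
    {"tx":0,"ty":1,"tz":0,"rx":0,"ry":0,"rz":0,"grip":-1},
    {"tx":0,"ty":1,"tz":0,"rx":0,"ry":0,"rz":0,"grip":-1},
    {"tx":0,"ty":1,"tz":0,"rx":0,"ry":0,"rz":0,"grip":-1},
    {"tx":0,"ty":1,"tz":0,"rx":0,"ry":0,"rz":0,"grip":-1},
    {"tx":0,"ty":1,"tz":0,"rx":0,"ry":0,"rz":0,"grip":-1},
    {"tx":0,"ty":0,"tz":0,"rx":0,"ry":0,"rz":0,"grip":-1}
  ]
}}

```text
clock: 5.75
tcp_pos: [0.4735, 0.125, 0.2079]
orientation: [-2.0, -2.422, -0.001]
contact_force: [0.1, 0.0, -0.2]
grip_width: 0.0853
```

```bash
python3 - <<'E'
from h import *
o,f=shot('wrist','w2.png'); R=cv2.Rodrigues(o['orientation'])[0]
print(o['clock'],o['tcp_pos'].round(4),R.round(3).tolist(),np.degrees(np.arctan2(R[1,1],R[0,1])))
E
```

```text
5.75 [0.4735 0.125  0.2079] [[-0.189, 0.982, 0.0], [0.982, 0.189, 0.001], [0.001, 0.0, -1.0]] 10.912200800864827
```

View pics/w2.png

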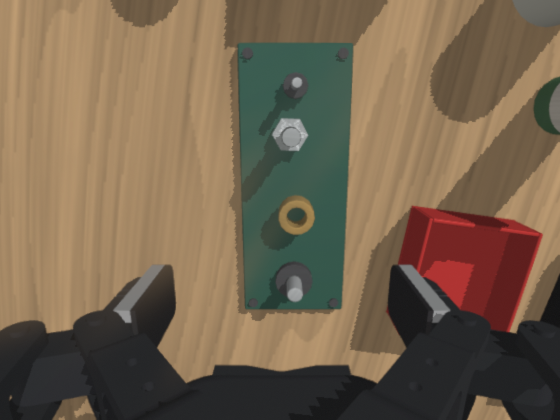

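The wrist view shows the whole fixture: pin (296,83), bolt top (291,137), ring (296,215), post top (294,287). Refining the positions.

```bash
python3 - <<'E'
from h import *
o,f=load('w2.png')
a=f['frame'][30:320,225:365]; cv2.imwrite('pics/c2.png',np.hstack([cv2.resize(a[:145],None,fx=2.8,fy=4*.7,interpolation=3),cv2.resize(a[145:],None,fx=2.8,fy=2.8,interpolation=3)]))
V,U=np.mgrid[0:420,0:560]; P=cloud(o,f,np.c_[U.ravel(),V.ravel()]).reshape(420,560,3)
def reg(n,u0,v0,u1,v1,zl,zh):
    q=P[v0:v1,u0:u1].reshape(-1,3); q=q[(q[:,2]>zl)&(q[:,2]<zh)]
    rc=cv2.minAreaRect(q[:,:2].astype(np.float32)*1000)
    print(n,len(q),q.mean(0).round(4),np.round(rc[0],1),np.round(rc[1],1))
reg('bolttop',270,115,312,160,.062,.08); reg('bolthead',270,115,312,160,.018,.03)
reg('ring',275,190,320,240,.031,.04); reg('post',270,255,318,305,.046,.06); reg('pin',280,65,312,105,.046,.06)
reg('collarpost',270,255,318,305,.018,.04); reg('collarpin',280,65,312,105,.018,.04)
for p,z in [((291,137),.069),((296,215.5),.036),((294.5,282),.052),((296,83),.052)]: print(onz(o,f,[p],z).round(4))
E
```

```text
bolttop 307 [0.4744 0.1732 0.0687] [474.6 173.1] [15.3 15.9]
bolthead 564 [0.4738 0.1739 0.0239] [474.6 172.7] [33.7 30.1]
ring 718 [0.4959 0.0968 0.0356] [496.   96.4] [35.  34.6]
post 191 [0.5084 0.0235 0.0512] [508.8  22.5] [14.7 14.5]
pin 95 [0.471  0.2181 0.0517] [471.  218.3] [8.8 8.3]
collarpost 792 [0.5076 0.0267 0.0232] [508.5  23.6] [39.  37.1]
collarpin 435 [0.4708 0.2176 0.0223] [471.  218.1] [23.3 22.8]
[[0.4745 0.1729 0.069 ]]
[[0.4953 0.0982 0.036 ]]
[[0.5058 0.0357 0.052 ]]
[[0.4705 0.2175 0.052 ]]
```

View pics/c2.png

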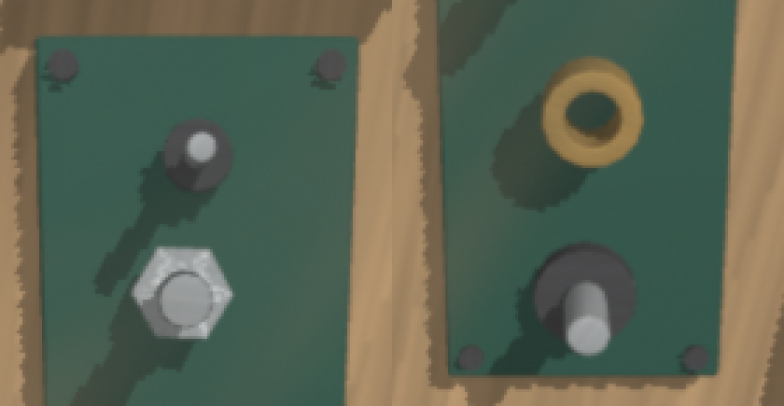

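Request:
{"op": "drive_tool", "data": {
  "commands": [
    {"tx":0.05,"ty":0.8,"tz":0,"rx":0,"ry":0,"rz":0,"grip":-1},
    {"tx":0,"ty":0.8,"tz":-0.5,"rx":0,"ry":0,"rz":0,"grip":-1},
    {"tx":0,"ty":0.8,"tz":-1,"rx":0,"ry":0,"rz":0,"grip":-1},
    {"tx":0,"ty":0,"tz":-1,"rx":0,"ry":0,"rz":0,"grip":-1},
    {"tx":0,"ty":0,"tz":-1,"rx":0,"ry":0,"rz":0,"grip":-0.5},
    {"tx":0,"ty":0,"tz":-1,"rx":0,"ry":0,"rz":0,"grip":-0.3},
    {"tx":0,"ty":0,"tz":-1,"rx":0,"ry":0,"rz":0,"grip":-0.2},
    {"tx":0,"ty":0,"tz":-1,"rx":0,"ry":0,"rz":0,"grip":-0.2},
    {"tx":0,"ty":0,"tz":-1,"rx":0,"ry":0,"rz":0,"grip":-0.2},
    {"tx":0,"ty":0,"tz":-1,"rx":0,"ry":0,"rz":0,"grip":-0.2}
  ]
}}

```text
clock: 7.05
tcp_pos: [0.4752, 0.1713, 0.0372]
orientation: [2.005, 2.419, 0.001]
contact_force: [-1.2, 0.1, -0.1]
grip_width: 0.0511
```

Request:
{"op": "drive_tool", "data": {
  "commands": [
    {"tx":0,"ty":0,"tz":-0.2,"rx":0,"ry":0,"rz":0,"grip":-0.2},
    {"tx":0,"ty":0,"tz":0,"rx":0,"ry":0,"rz":0,"grip":-0.2}
  ]
}}

```text
clock: 7.3
tcp_pos: [0.4751, 0.1713, 0.034]
orientation: [-2.004, -2.419, -0.0]
contact_force: [-0.1, 0.6, -0.3]
grip_width: 0.0516
```

Request:
{"op": "drive_tool", "data": {
  "commands": [
    {"tx":0,"ty":0,"tz":0,"rx":0,"ry":0,"rz":0,"grip":1},
    {"tx":0,"ty":0,"tz":0,"rx":0,"ry":0,"rz":0,"grip":1},
    {"tx":0,"ty":0,"tz":0,"rx":0,"ry":0,"rz":0,"grip":1},
    {"tx":0,"ty":0,"tz":0,"rx":0,"ry":0,"rz":0,"grip":1},
    {"tx":0,"ty":0,"tz":0.5,"rx":0,"ry":0,"rz":0,"grip":1},
    {"tx":0,"ty":0,"tz":1,"rx":0,"ry":0,"rz":0,"grip":1},
    {"tx":0,"ty":0,"tz":1,"rx":0,"ry":0,"rz":0,"grip":1},
    {"tx":0,"ty":0,"tz":1,"rx":0,"ry":0,"rz":0,"grip":1}
  ],
  "grip_force": 60
}}

```text
clock: 8.3
tcp_pos: [0.4749, 0.171, 0.1049]
orientation: [2.004, 2.419, 0.0]
contact_force: [-1.2, -1.1, -1.0]
grip_width: 0.0128
```

```bash
python3 - <<'E'
from h import *
o,f=shot('wrist','w3.png'); print(o['tcp_pos'],o['grip_width'],o['contact_force'])
E
```

```text
[0.4748641  0.17095164 0.10489314] 0.012827930793342924 [-1.18691533 -1.06228031 -1.04002673]
```

View pics/w3.png

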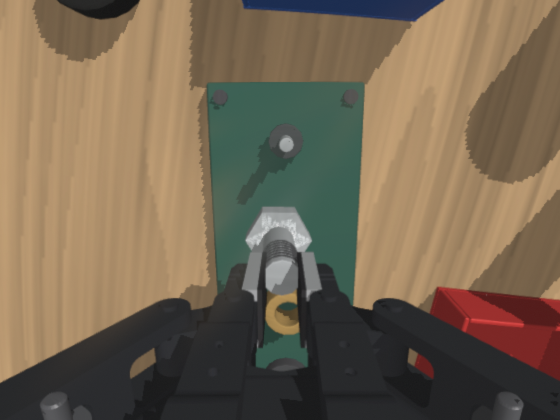

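Bolt held, with the head visible at (278,235). Taking it to the blue bin.

Request:
{"op": "drive_tool", "data": {
  "commands": [
    {"tx":0,"ty":1,"tz":0,"rx":0,"ry":0,"rz":0,"grip":1},
    {"tx":0,"ty":1,"tz":0,"rx":0,"ry":0,"rz":0,"grip":1},
    {"tx":0,"ty":1,"tz":0,"rx":0,"ry":0,"rz":0,"grip":1},
    {"tx":0,"ty":1,"tz":0,"rx":0,"ry":0,"rz":0,"grip":1},
    {"tx":0,"ty":1,"tz":0,"rx":0,"ry":0,"rz":0,"grip":1},
    {"tx":0,"ty":1,"tz":0,"rx":0,"ry":0,"rz":0,"grip":1},
    {"tx":0,"ty":1,"tz":0,"rx":0,"ry":0,"rz":0,"grip":1},
    {"tx":0,"ty":1,"tz":0,"rx":0,"ry":0,"rz":0,"grip":1},
    {"tx":0,"ty":1,"tz":0,"rx":0,"ry":0,"rz":0,"grip":1},
    {"tx":0,"ty":1,"tz":0,"rx":0,"ry":0,"rz":0,"grip":1}
  ]
}}

```text
clock: 9.6
tcp_pos: [0.4749, 0.3723, 0.1038]
orientation: [2.004, 2.419, -0.0]
contact_force: [0.1, 0.4, -0.7]
grip_width: 0.0128
```

Request:
{"op": "drive_tool", "data": {
  "commands": [
    {"tx":0,"ty":0.1,"tz":-1,"rx":0,"ry":0,"rz":0,"grip":1},
    {"tx":0,"ty":0,"tz":-1,"rx":0,"ry":0,"rz":0,"grip":1},
    {"tx":0,"ty":0,"tz":-1,"rx":0,"ry":0,"rz":0,"grip":1},
    {"tx":0,"ty":0,"tz":-0.5,"rx":0,"ry":0,"rz":0,"grip":1},
    {"tx":0,"ty":0,"tz":-0.2,"rx":0,"ry":0,"rz":0,"grip":1},
    {"tx":0,"ty":0,"tz":0,"rx":0,"ry":0,"rz":0,"grip":1}
  ]
}}

```text
clock: 10.35
tcp_pos: [0.475, 0.3731, 0.0299]
orientation: [-2.004, -2.419, -0.0]
contact_force: [-0.1, 0.0, -1.3]
grip_width: 0.0132
```

Release partially and rise.

Request:
{"op": "drive_tool", "data": {
  "commands": [
    {"tx":0,"ty":0,"tz":0,"rx":0,"ry":0,"rz":0,"grip":0},
    {"tx":0,"ty":0,"tz":0,"rx":0,"ry":0,"rz":0,"grip":0},
    {"tx":0,"ty":0,"tz":0,"rx":0,"ry":0,"rz":0,"grip":0},
    {"tx":0,"ty":0,"tz":1,"rx":0,"ry":0,"rz":0,"grip":0},
    {"tx":0,"ty":0,"tz":1,"rx":0,"ry":0,"rz":0,"grip":0},
    {"tx":0,"ty":0,"tz":1,"rx":0,"ry":0,"rz":0,"grip":0},
    {"tx":0,"ty":0,"tz":1,"rx":0,"ry":0,"rz":0,"grip":0},
    {"tx":0,"ty":0,"tz":0,"rx":0,"ry":0,"rz":0,"grip":-0.3}
  ]
}}

```text
clock: 11.35
tcp_pos: [0.476, 0.374, 0.1122]
orientation: [2.004, 2.419, 0.006]
contact_force: [-0.2, 0.3, 0.1]
grip_width: 0.0553
```

```bash
python3 - <<'E'
from h import *
o,f=shot('wrist','w4.png'); print(o['tcp_pos'],o['grip_width'],o['contact_force'])
E
```

```text
[0.47595492 0.37402159 0.11217015] 0.05531300474277361 [-0.16683759  0.29687363  0.09368777]
```

View pics/w4.png

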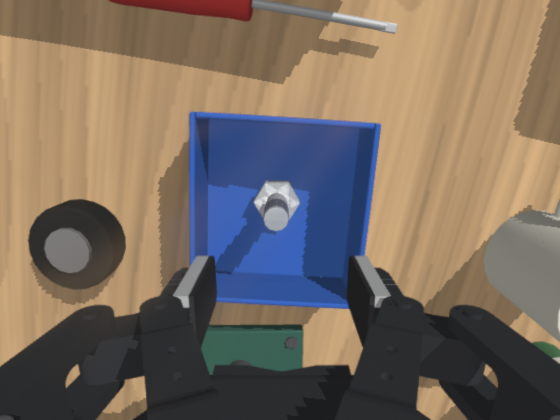

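Bolt stands in the blue bin (277,205). On to the ring.

Request:
{"op": "drive_tool", "data": {
  "commands": [
    {"tx":0.1,"ty":-1,"tz":0,"rx":0,"ry":0,"rz":0,"grip":-0.4},
    {"tx":0.1,"ty":-1,"tz":0,"rx":0,"ry":0,"rz":0,"grip":-0.4},
    {"tx":0.1,"ty":-1,"tz":0,"rx":0,"ry":0,"rz":0,"grip":-0.4},
    {"tx":0.1,"ty":-1,"tz":0,"rx":0,"ry":0,"rz":0,"grip":-0.4},
    {"tx":0.1,"ty":-1,"tz":0,"rx":0,"ry":0,"rz":0,"grip":-0.4},
    {"tx":0.1,"ty":-1,"tz":0,"rx":0,"ry":0,"rz":0,"grip":-0.4},
    {"tx":0.1,"ty":-1,"tz":0,"rx":0,"ry":0,"rz":0,"grip":-0.4},
    {"tx":0.1,"ty":-1,"tz":0,"rx":0,"ry":0,"rz":0,"grip":-0.4},
    {"tx":0.1,"ty":-1,"tz":0,"rx":0,"ry":0,"rz":0,"grip":-0.4},
    {"tx":0.1,"ty":-1,"tz":0,"rx":0,"ry":0,"rz":0,"grip":-0.4}
  ]
}}

```text
clock: 12.65
tcp_pos: [0.495, 0.1718, 0.1098]
orientation: [2.004, 2.42, 0.0]
contact_force: [-0.7, -0.8, -0.4]
grip_width: 0.0596
```

Request:
{"op": "drive_tool", "data": {
  "commands": [
    {"tx":0,"ty":-1,"tz":0,"rx":0,"ry":0,"rz":0,"grip":-0.4},
    {"tx":0,"ty":-1,"tz":0,"rx":0,"ry":0,"rz":0,"grip":-0.4},
    {"tx":0,"ty":-1,"tz":0,"rx":0,"ry":0,"rz":0,"grip":-0.4},
    {"tx":0,"ty":-0.9,"tz":0,"rx":0,"ry":0,"rz":0,"grip":-0.4},
    {"tx":0,"ty":0,"tz":-1,"rx":0,"ry":0,"rz":0,"grip":-0.4},
    {"tx":0,"ty":0,"tz":-1,"rx":0,"ry":0,"rz":0,"grip":-0.4},
    {"tx":0,"ty":0,"tz":0,"rx":0,"ry":0,"rz":0,"grip":-0.4}
  ]
}}

```text
clock: 13.52
tcp_pos: [0.4937, 0.0942, 0.0688]
orientation: [-2.003, -2.418, 0.003]
contact_force: [0.7, -0.5, -0.0]
grip_width: 0.0599
```

Request:
{"op": "drive_tool", "data": {
  "commands": [
    {"tx":0.1,"ty":0.1,"tz":-1,"rx":0,"ry":0,"rz":0,"grip":-0.4},
    {"tx":0,"ty":0,"tz":-1,"rx":0,"ry":0,"rz":0,"grip":-0.4},
    {"tx":0,"ty":0,"tz":-0.7,"rx":0,"ry":0,"rz":0,"grip":-0.4},
    {"tx":0,"ty":0,"tz":0,"rx":0,"ry":0,"rz":0,"grip":-0.4},
    {"tx":0,"ty":0,"tz":0,"rx":0,"ry":0,"rz":0,"grip":1},
    {"tx":0,"ty":0,"tz":0,"rx":0,"ry":0,"rz":0,"grip":1},
    {"tx":0,"ty":0,"tz":0,"rx":0,"ry":0,"rz":0,"grip":1},
    {"tx":0,"ty":0,"tz":0,"rx":0,"ry":0,"rz":0,"grip":1}
  ]
}}

```text
clock: 14.52
tcp_pos: [0.4971, 0.097, 0.0161]
orientation: [2.004, 2.419, 0.001]
contact_force: [0.0, -0.2, 0.0]
grip_width: 0.0004
```

Request:
{"op": "drive_tool", "data": {
  "commands": [
    {"tx":0,"ty":0,"tz":0.5,"rx":0,"ry":0,"rz":0,"grip":1},
    {"tx":0,"ty":0,"tz":1,"rx":0,"ry":0,"rz":0,"grip":1},
    {"tx":0,"ty":0,"tz":1,"rx":0,"ry":0,"rz":0,"grip":1},
    {"tx":0,"ty":0,"tz":1,"rx":0,"ry":0,"rz":0,"grip":1},
    {"tx":0,"ty":0,"tz":0,"rx":0,"ry":0,"rz":0,"grip":1}
  ]
}}

```text
clock: 15.15
tcp_pos: [0.4982, 0.0974, 0.0876]
orientation: [2.003, 2.417, 0.004]
contact_force: [0.0, -0.0, -0.0]
grip_width: -0.0002
```

```bash
python3 - <<'E'
from h import *
o,f=shot('wrist','w5.png'); print(o['tcp_pos'],o['grip_width'],o['contact_force'])
E
```

```text
[0.49821498 0.09740418 0.0876021 ] -0.0001707180851050058 [ 0.0244243  -0.01546445 -0.0057276 ]
```

View pics/w5.png

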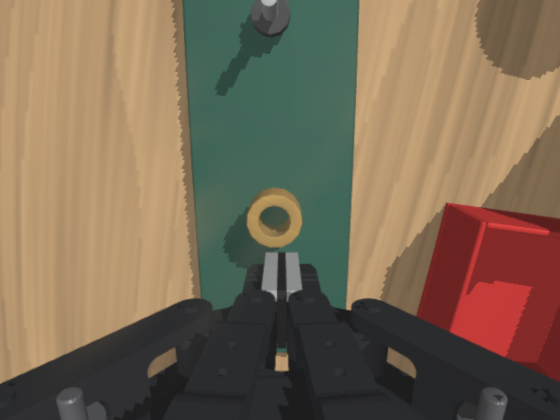

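The jaws closed on nothing and the ring still stands at (275,218). Re-measuring.

```bash
python3 - <<'E'
from h import *
o,f=load('w5.png')
V,U=np.mgrid[0:420,0:560]; P=cloud(o,f,np.c_[U.ravel(),V.ravel()]).reshape(420,560,3)
q=P[180:258,235:310].reshape(-1,3); q=q[(q[:,2]>.031)&(q[:,2]<.042)]
rc=cv2.minAreaRect(q[:,:2].astype(np.float32)*1000); print(q.mean(0).round(4),rc)
print(onz(o,f,[(274.5,221)],.036))
V2=P[255:300,265:300,2]; print('tips z',np.nanmin(np.where(P[250:300,263:300,2]>.06,P[250:300,263:300,2],9)))
R=cv2.Rodrigues(o['orientation'])[0]
t=P[253:290,263:300].reshape(-1,3); t=t[t[:,2]>.06]; print(((t-o['tcp_pos'])@R).min(0),((t-o['tcp_pos'])@R).max(0))
E
```

```text
[0.4957 0.0972 0.0356] ((495.8182067871094, 96.3767318725586), (34.98762893676758, 35.25310516357422), 65.58409118652344)
[[0.49606552 0.09670106 0.036     ]]
tips z 0.11507155624960633
[ 0.00540876 -0.00568036 -0.16609648] [ 0.06457084  0.00896543 -0.02744623]
```

```bash
python3 - <<'E'
from h import *
for fn,pts in [('w5.png',[(272,256),(272,270),(272,290),(292,258),(292,290),(260,270),(255,300),(220,330)]),('w3.png',[(253,256),(253,270),(250,300),(282,272),(282,240),(278,225),(310,258),(240,280)]),('w2.png',[(165,268),(150,280),(400,268),(430,310)])]:
    o,f=load(fn); R=cv2.Rodrigues(o['orientation'])[0]
    print(fn,o['tcp_pos'])
    for p in pts:
        c=cloud(o,f,[p])[0]; print(p,f['range_z'][p[1],p[0]].round(4),c.round(4),(R.T@(c-o['tcp_pos'])).round(4))
o,f=load('w2.png');print(np.array(f['T_tool_cam']).round(4).tolist())
E
```

```text
w5.png [0.49821498 0.09740418 0.0876021 ]
(272, 256) 0.1429 [0.4943 0.1072 0.1203] [ 0.0103 -0.0019 -0.0327]
(272, 270) 0.1322 [0.4947 0.1063 0.1316] [ 0.0094 -0.0016 -0.044 ]
(272, 290) 0.1157 [0.4949 0.107  0.1485] [ 0.01   -0.0012 -0.0609]
(292, 258) 0.1417 [0.5021 0.1083 0.1216] [ 0.01   0.006 -0.034]
(292, 290) 0.1159 [0.5013 0.1081 0.1484] [ 0.0099  0.0052 -0.0608]
(260, 270) 0.1402 [0.4905 0.1021 0.1242] [ 0.006  -0.0065 -0.0366]
(255, 300) 0.1053 [0.4898 0.1081 0.1587] [ 0.012  -0.006  -0.0711]
(220, 330) 0.0829 [0.4825 0.1111 0.1807] [ 0.0164 -0.0125 -0.0932]
w3.png [0.4748641  0.17095164 0.10489314]
(253, 256) 0.1432 [0.4636 0.1792 0.1373] [ 0.0102 -0.0095 -0.0324]
(253, 270) 0.1309 [0.4646 0.1791 0.1502] [ 0.0099 -0.0085 -0.0453]
(250, 300) 0.1075 [0.4653 0.1803 0.1741] [ 0.0109 -0.0076 -0.0692]
(282, 272) 0.1416 [0.476  0.1759 0.1405] [ 0.0047  0.0021 -0.0356]
(282, 240) 0.1627 [0.4751 0.1809 0.1172] [ 0.0098  0.0021 -0.0123]
(278, 225) 0.1844 [0.4732 0.1807 0.0947] [0.0099 0.0001 0.0102]
(310, 258) 0.1423 [0.486  0.183  0.1384] [ 0.0098  0.0132 -0.0335]
(240, 280) 0.1315 [0.4606 0.1745 0.1506] [ 0.0061 -0.0134 -0.0457]
w2.png [0.47345478 0.12496621 0.20791824]
(165, 268) 0.1324 [0.4309 0.1268 0.2516] [ 0.0099 -0.0414 -0.0437]
(150, 280) 0.1226 [0.4288 0.1264 0.2617] [ 0.0099 -0.0435 -0.0538]
(400, 268) 0.132 [0.5165 0.1434 0.2521] [ 0.01    0.0457 -0.0441]
(430, 310) 0.1037 [0.5162 0.143  0.2814] [ 0.0097  0.0454 -0.0735]
[[-0.0004, -0.9657, -0.2595, 0.0646], [1.0, -0.0006, 0.0007, 0.0017], [-0.0009, -0.2595, 0.9657, -0.1661], [0.0, 0.0, 0.0, 1.0]]
```

```bash
python3 - <<'E'
from h import *
print(r.grip_depth,[a for a in dir(r) if not a.startswith('_')])
for fn in ['w2.png','w5.png']:
    o,f=load(fn); g=f['range_z']
    R=cv2.Rodrigues(o['orientation'])[0]
    V,U=np.mgrid[0:420,0:560]; P=cloud(o,f,np.c_[U.ravel(),V.ravel()]); Q=(P-o['tcp_pos'])@R
    k=(abs(Q[:,1])<.06)&(Q[:,0]>-.012)&(Q[:,0]<.0125)&(Q[:,2]>-.06)&(Q[:,2]<.005)&(P[:,2]>.04)
    z=Q[k,2]; print(fn,np.percentile(z,[90,95,98,99.5,100]).round(4))
E
```

```text
0.0187 ['Unreachable', 'grip_depth']
w2.png [-0.0409 -0.0391 -0.0377 -0.0367 -0.0355]
w5.png [-0.0329 -0.031  -0.0296 -0.0284 -0.0274]
```

```bash
python3 - <<'E'
from h import *
o,f=shot('side','s5.png'); print(o['clock'],o['tcp_pos'])
T=np.linalg.inv(T_of(o,f)); K=np.array([[f['fx'],0,f['cx']],[0,f['fy'],f['cy']],[0,0,1.]])
R=cv2.Rodrigues(o['orientation'])[0]
im=f['frame'].copy()
pts=[]
for dz,c in [(0,(0,0,255)),(-.03,(0,255,0))]:
    p=o['tcp_pos']+R@np.array([0,0,dz]); u=cv2.projectPoints(p.reshape(1,3),cv2.Rodrigues(T[:3,:3])[0],T[:3,3],K,np.array(f['dist_coeffs'],float))[0].ravel(); print(u)
    cv2.circle(im,tuple(np.round(u).astype(int).tolist()),1,c,-1)
    pts.append(u)
u=pts[0].astype(int); a=im[u[1]-75:u[1]+35,u[0]-70:u[0]+70]
cv2.imwrite('pics/s5c.png',cv2.resize(a,None,fx=5,fy=5,interpolation=cv2.INTER_NEAREST))
E
```

```text
15.2 [0.49743447 0.09705707 0.08656284]
[264.03879164 231.20901576]
[263.8057762  221.21501209]
```

View pics/s5c.png

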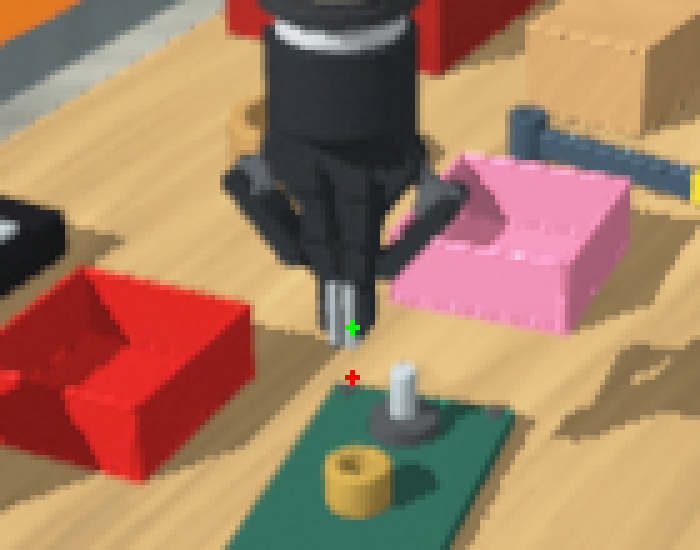

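The side view agrees with the wrist depth: the real pad tips sit about 25–30 mm behind the reported TCP (green mark = TCP−30 mm, at the pads). That explains closing above the ring, so I'll go lower, to TCP z≈−0.012.

Request:
{"op": "drive_tool", "data": {
  "commands": [
    {"tx":-0.1,"ty":0,"tz":0,"rx":0,"ry":0,"rz":0,"grip":-0.4},
    {"tx":0,"ty":0,"tz":0,"rx":0,"ry":0,"rz":0,"grip":-0.4},
    {"tx":0,"ty":0,"tz":-1,"rx":0,"ry":0,"rz":0,"grip":-0.4},
    {"tx":0,"ty":0,"tz":-1,"rx":0,"ry":0,"rz":0,"grip":-0.4},
    {"tx":0,"ty":0,"tz":-1,"rx":0,"ry":0,"rz":0,"grip":-0.4},
    {"tx":0,"ty":0,"tz":-1,"rx":0,"ry":0,"rz":0,"grip":-0.4},
    {"tx":0,"ty":0,"tz":-0.5,"rx":0,"ry":0,"rz":0,"grip":-0.4},
    {"tx":0,"ty":0,"tz":-0.3,"rx":0,"ry":0,"rz":0,"grip":-0.4},
    {"tx":0,"ty":0,"tz":0,"rx":0,"ry":0,"rz":0,"grip":-0.4}
  ]
}}

```text
clock: 16.38
tcp_pos: [0.4949, 0.0971, -0.0102]
orientation: [-2.004, -2.419, 0.0]
contact_force: [0.1, 0.2, 0.1]
grip_width: 0.0599
```

Request:
{"op": "drive_tool", "data": {
  "commands": [
    {"tx":0,"ty":0,"tz":0,"rx":0,"ry":0,"rz":0,"grip":1},
    {"tx":0,"ty":0,"tz":0,"rx":0,"ry":0,"rz":0,"grip":1},
    {"tx":0,"ty":0,"tz":0,"rx":0,"ry":0,"rz":0,"grip":1},
    {"tx":0,"ty":0,"tz":0,"rx":0,"ry":0,"rz":0,"grip":1}
  ]
}}

```text
clock: 16.88
tcp_pos: [0.4953, 0.0971, -0.0092]
orientation: [2.003, 2.419, 0.001]
contact_force: [-1.6, -0.2, 7.3]
grip_width: 0.0345
```

Ring gripped (34.5 mm). Lift and carry to the red bin.

Request:
{"op": "drive_tool", "data": {
  "commands": [
    {"tx":0,"ty":0,"tz":0.5,"rx":0,"ry":0,"rz":0,"grip":1},
    {"tx":0,"ty":0,"tz":1,"rx":0,"ry":0,"rz":0,"grip":1},
    {"tx":0,"ty":0,"tz":1,"rx":0,"ry":0,"rz":0,"grip":1},
    {"tx":0.5,"ty":0,"tz":1,"rx":0,"ry":0,"rz":0,"grip":1},
    {"tx":1,"ty":-0.2,"tz":0.3,"rx":0,"ry":0,"rz":0,"grip":1},
    {"tx":1,"ty":-0.2,"tz":0,"rx":0,"ry":0,"rz":0,"grip":1},
    {"tx":1,"ty":-0.2,"tz":0,"rx":0,"ry":0,"rz":0,"grip":1},
    {"tx":1,"ty":-0.2,"tz":0,"rx":0,"ry":0,"rz":0,"grip":1},
    {"tx":1,"ty":-0.2,"tz":0,"rx":0,"ry":0,"rz":0,"grip":1},
    {"tx":1,"ty":-0.2,"tz":0,"rx":0,"ry":0,"rz":0,"grip":1}
  ]
}}

```text
clock: 18.12
tcp_pos: [0.6255, 0.0728, 0.0665]
orientation: [2.004, 2.419, 0.001]
contact_force: [0.8, 0.5, -0.4]
grip_width: 0.0345
```

Request:
{"op": "drive_tool", "data": {
  "commands": [
    {"tx":1,"ty":-0.2,"tz":0,"rx":0,"ry":0,"rz":0,"grip":1},
    {"tx":1,"ty":-0.2,"tz":0,"rx":0,"ry":0,"rz":0,"grip":1},
    {"tx":0.8,"ty":0,"tz":0,"rx":0,"ry":0,"rz":0,"grip":1},
    {"tx":0,"ty":0,"tz":-1,"rx":0,"ry":0,"rz":0,"grip":1},
    {"tx":0,"ty":0,"tz":-1,"rx":0,"ry":0,"rz":0,"grip":1},
    {"tx":0,"ty":0,"tz":-0.5,"rx":0,"ry":0,"rz":0,"grip":1},
    {"tx":0,"ty":0,"tz":0,"rx":0,"ry":0,"rz":0,"grip":1}
  ]
}}

```text
clock: 19.0
tcp_pos: [0.6794, 0.065, 0.0143]
orientation: [-2.002, -2.419, 0.003]
contact_force: [0.4, 0.1, -1.1]
grip_width: 0.0347
```

```bash
python3 - <<'E'
from h import *
o,f=shot('wrist','w6.png'); print(o['tcp_pos'],o['grip_width'],o['contact_force'])
E
```

```text
[0.6794038  0.06496345 0.01425714] 0.03471712388161254 [ 0.42573773  0.07336218 -1.10168881]
```

View pics/w6.png

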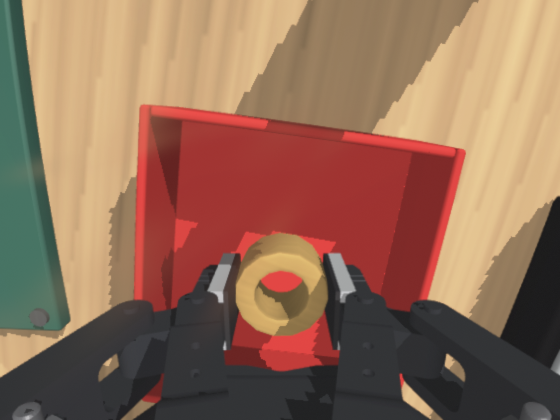

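Ring in the jaws over the red bin floor (282,285). Lower a little and release.

Request:
{"op": "drive_tool", "data": {
  "commands": [
    {"tx":0,"ty":0,"tz":-1,"rx":0,"ry":0,"rz":0,"grip":1},
    {"tx":0,"ty":0,"tz":-0.2,"rx":0,"ry":0,"rz":0,"grip":1},
    {"tx":0,"ty":0,"tz":0,"rx":0,"ry":0,"rz":0,"grip":-0.2},
    {"tx":0,"ty":0,"tz":0,"rx":0,"ry":0,"rz":0,"grip":-0.2},
    {"tx":0,"ty":0,"tz":0,"rx":0,"ry":0,"rz":0,"grip":-0.2},
    {"tx":0,"ty":0,"tz":1,"rx":0,"ry":0,"rz":0,"grip":-0.2},
    {"tx":0,"ty":0,"tz":1,"rx":0,"ry":0,"rz":0,"grip":-0.2},
    {"tx":0,"ty":0,"tz":1,"rx":0,"ry":0,"rz":0,"grip":-0.2},
    {"tx":0,"ty":0,"tz":1,"rx":0,"ry":0,"rz":0,"grip":-0.2},
    {"tx":0,"ty":0,"tz":1,"rx":0,"ry":0,"rz":0,"grip":-0.2}
  ]
}}

```text
clock: 20.3
tcp_pos: [0.681, 0.065, 0.0936]
orientation: [2.004, 2.419, 0.001]
contact_force: [0.1, -0.0, 0.2]
grip_width: 0.0513
```

```bash
python3 - <<'E'
from h import *
o,f=shot('wrist','w7.png'); o,f2=shot('top','t7.png'); print(o['tcp_pos'],o['grip_width'],o['contact_force'])
a=cv2.resize(f2['frame'][120:300,100:440],None,fx=1.2,fy=1.2); b=cv2.resize(f['frame'],None,fx=.7,fy=.7)
c=np.zeros((300,800,3),np.uint8); c[:a.shape[0],:a.shape[1]]=a; c[:294,408:]=b[:, :392]; cv2.imwrite('pics/c7.png',c)
E
```

```text
[0.68269806 0.06549346 0.09646661] 0.05125184772958974 [-0.03257367  0.93729652  1.20206531]
```

View pics/c7.png

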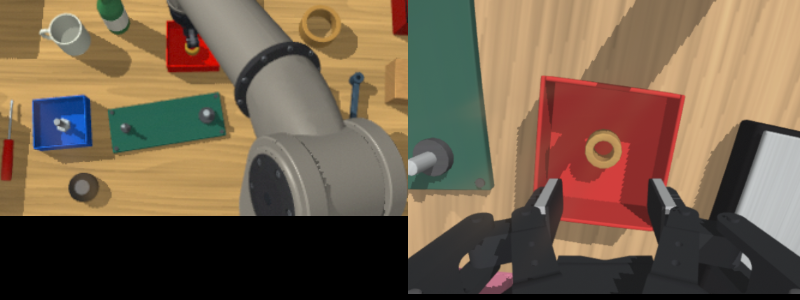

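Ring lies in the red bin (603,150 in the crop) and the bolt is in the blue bin. Now to the lever.

Request:
{"op": "drive_tool", "data": {
  "commands": [
    {"tx":-0.5,"ty":-1,"tz":1,"rx":0,"ry":0,"rz":-0.7,"grip":-0.2},
    {"tx":-0.5,"ty":-1,"tz":1,"rx":0,"ry":0,"rz":-0.7,"grip":-0.2},
    {"tx":-0.5,"ty":-1,"tz":1,"rx":0,"ry":0,"rz":-0.7,"grip":-0.2},
    {"tx":-0.5,"ty":-1,"tz":1,"rx":0,"ry":0,"rz":-0.7,"grip":-0.2},
    {"tx":-0.5,"ty":-1,"tz":0.5,"rx":0,"ry":0,"rz":-0.7,"grip":-0.2},
    {"tx":-0.5,"ty":-1,"tz":0,"rx":0,"ry":0,"rz":-0.7,"grip":-0.2},
    {"tx":-0.5,"ty":-1,"tz":0,"rx":0,"ry":0,"rz":-0.7,"grip":-0.2},
    {"tx":-0.5,"ty":-1,"tz":0,"rx":0,"ry":0,"rz":-0.7,"grip":-0.2},
    {"tx":-0.5,"ty":-1,"tz":0,"rx":0,"ry":0,"rz":-0.7,"grip":-0.2},
    {"tx":-0.5,"ty":-1,"tz":0,"rx":0,"ry":0,"rz":-0.7,"grip":-0.2}
  ]
}}

```text
clock: 21.65
tcp_pos: [0.58, -0.1355, 0.1812]
orientation: [-2.906, -1.191, 0.002]
contact_force: [0.3, 0.1, 0.5]
grip_width: 0.0513
```

Request:
{"op": "drive_tool", "data": {
  "commands": [
    {"tx":-0.6,"ty":-1,"tz":0,"rx":0,"ry":0,"rz":-0.7,"grip":-0.2},
    {"tx":-0.6,"ty":-1,"tz":0,"rx":0,"ry":0,"rz":-0.7,"grip":-0.2},
    {"tx":-0.6,"ty":-1,"tz":0,"rx":0,"ry":0,"rz":-0.7,"grip":-0.2},
    {"tx":-0.6,"ty":-1,"tz":0,"rx":0,"ry":0,"rz":-0.7,"grip":-0.2},
    {"tx":-0.6,"ty":-1,"tz":0,"rx":0,"ry":0,"rz":-0.7,"grip":-0.2},
    {"tx":-0.6,"ty":-1,"tz":0,"rx":0,"ry":0,"rz":-0.7,"grip":-0.2},
    {"tx":-0.6,"ty":-1,"tz":0,"rx":0,"ry":0,"rz":-0.7,"grip":-0.2},
    {"tx":-0.6,"ty":-1,"tz":0,"rx":0,"ry":0,"rz":-0.6,"grip":-0.2},
    {"tx":-0.6,"ty":-0.9,"tz":0,"rx":0,"ry":0,"rz":-0.4,"grip":-0.2},
    {"tx":0,"ty":0,"tz":0,"rx":0,"ry":0,"rz":0,"grip":-0.2}
  ]
}}

```text
clock: 22.9
tcp_pos: [0.4715, -0.3148, 0.1817]
orientation: [3.14, -0.073, -0.001]
contact_force: [1.0, 0.8, -0.5]
grip_width: 0.0512
```

```bash
python3 - <<'E'
from h import *
o,f=shot('wrist','w8.png'); R=cv2.Rodrigues(o['orientation'])[0]
print(o['clock'],o['tcp_pos'].round(4),np.degrees(np.arctan2(R[1,1],R[0,1])),R[2].round(3))
E
```

```text
22.9 [ 0.4715 -0.3148  0.1817] -92.6558334336723 [-0.001  0.001 -1.   ]
```

View pics/w8.png

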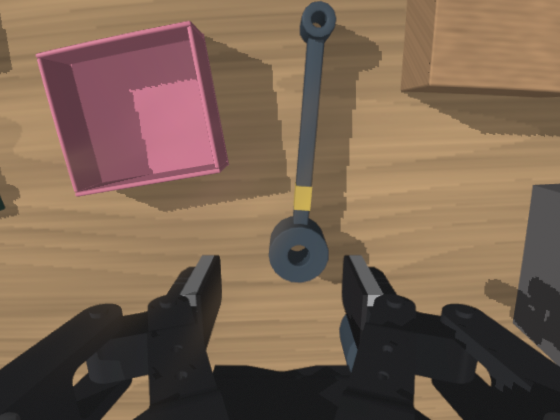

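Hub at (298,250), eye at (318,19), yellow band at (303,198). This is the smaller lever, next to the pink box. Measuring.

```bash
python3 - <<'E'
from h import *
o,f=load('w8.png')
V,U=np.mgrid[0:420,0:560]; P=cloud(o,f,np.c_[U.ravel(),V.ravel()]).reshape(420,560,3)
def reg(n,u0,v0,u1,v1,zl,zh):
    q=P[v0:v1,u0:u1].reshape(-1,3); q=q[(q[:,2]>zl)&(q[:,2]<zh)]
    (c,rad)=cv2.minEnclosingCircle(q[:,:2].astype(np.float32)*1000)
    print(n,len(q),q.mean(0).round(4),np.round(c,1),round(rad,1)); return np.array(c)/1000
h=reg('hub',262,205,335,300,.036,.045); e=reg('eye',295,0,340,45,.036,.045)
hsv=cv2.cvtColor(f['frame'],cv2.COLOR_BGR2HSV); m=cv2.inRange(hsv,(20,120,120),(34,255,255)); m[:, :290]=0;m[:,320:]=0;m[:180]=0;m[220:]=0
ys,xs=np.nonzero(m); q=P[ys,xs]; q=q[q[:,2]>.027]; print('band',len(q),q.mean(0).round(4))
a=P[60:180,295:325].reshape(-1,3); a=a[(a[:,2]>.027)&(a[:,2]<.034)]; vx,vy,x0,y0=cv2.fitLine(a[:,:2].astype(np.float32),2,0,.01,.01).ravel()
print('arm ang',np.degrees(np.arctan2(vy,vx)),'hub-eye',np.linalg.norm(e-h),np.degrees(np.arctan2(*(e-h)[::-1])), 'bal',h+(e-h)*.26)
E
```

```text
hub 2363 [ 0.4147 -0.3285  0.0398] [ 413.8 -328.7] 28.1
eye 868 [ 0.6118 -0.3512  0.0397] [ 612.1 -351.5] 14.3
band 382 [ 0.4655 -0.3345  0.0312]
arm ang -6.557917 hub-eye 0.199537439986745 -6.557553487887031 bal [ 0.46536771 -0.33462208]
```

Request:
{"op": "drive_tool", "data": {
  "commands": [
    {"tx":-0.15,"ty":-0.5,"tz":-0.5,"rx":0,"ry":0,"rz":-0.49,"grip":-0.2},
    {"tx":-0.15,"ty":-0.4,"tz":-1,"rx":0,"ry":0,"rz":0,"grip":-0.2},
    {"tx":0,"ty":0,"tz":-1,"rx":0,"ry":0,"rz":0,"grip":-0.2},
    {"tx":0,"ty":0,"tz":-1,"rx":0,"ry":0,"rz":0,"grip":-0.2},
    {"tx":0,"ty":0,"tz":-1,"rx":0,"ry":0,"rz":0,"grip":-0.2},
    {"tx":0,"ty":0,"tz":-1,"rx":0,"ry":0,"rz":0,"grip":-0.2},
    {"tx":0,"ty":0,"tz":-1,"rx":0,"ry":0,"rz":0,"grip":-0.2},
    {"tx":0,"ty":0,"tz":0,"rx":0,"ry":0,"rz":0,"grip":-0.2}
  ]
}}

```text
clock: 23.95
tcp_pos: [0.4667, -0.329, 0.0505]
orientation: [-3.135, 0.171, 0.004]
contact_force: [-0.5, 0.1, -0.2]
grip_width: 0.0515
```

```bash
python3 - <<'E'
from h import *
o,f=shot('wrist','w9.png'); R=cv2.Rodrigues(o['orientation'])[0]
print(o['clock'],o['tcp_pos'].round(4),np.degrees(np.arctan2(R[1,1],R[0,1])),R[2].round(3))
E
```

```text
23.95 [ 0.4667 -0.329   0.0505] -96.23727426469239 [-0.002 -0.002 -1.   ]
```

View pics/w9.png

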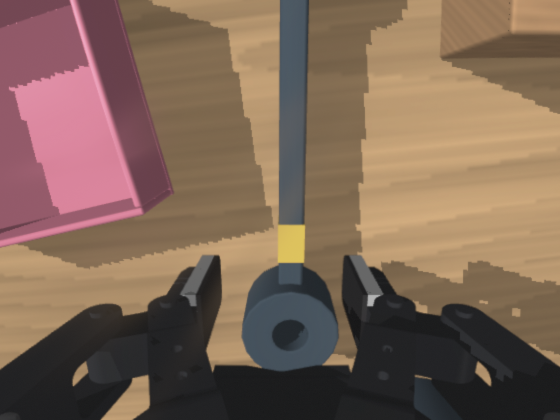

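Request:
{"op": "drive_tool", "data": {
  "commands": [
    {"tx":-0.05,"ty":-0.25,"tz":-1,"rx":0,"ry":0,"rz":0,"grip":-0.2},
    {"tx":0,"ty":0,"tz":-1,"rx":0,"ry":0,"rz":0,"grip":-0.2},
    {"tx":0,"ty":0,"tz":-0.6,"rx":0,"ry":0,"rz":0,"grip":-0.2},
    {"tx":0,"ty":0,"tz":-0.4,"rx":0,"ry":0,"rz":0,"grip":-0.2},
    {"tx":0,"ty":0,"tz":0,"rx":0,"ry":0,"rz":0,"grip":-0.2}
  ]
}}

```text
clock: 24.62
tcp_pos: [0.4657, -0.3358, -0.0086]
orientation: [-3.136, 0.175, 0.001]
contact_force: [-0.8, 0.4, -0.3]
grip_width: 0.0512
```

```bash
python3 - <<'E'
from h import *
o,f=shot('wrist','w10.png'); R=cv2.Rodrigues(o['orientation'])[0]
print(o['clock'],o['tcp_pos'].round(4),np.degrees(np.arctan2(R[1,1],R[0,1])),R[2].round(3))
V,U=np.mgrid[0:420,0:560]; P=cloud(o,f,np.c_[U.ravel(),V.ravel()]); Q=(P-o['tcp_pos'])@R
for s in (-1,1):
    k=(s*Q[:,1]>.018)&(s*Q[:,1]<.04)&(Q[:,0]>-.012)&(Q[:,0]<.0125)&(Q[:,2]>-.06)&(Q[:,2]<.0)&(V.ravel()>220)
    print(s,k.sum(),np.percentile(P[k,2],[0,2,10]).round(4))
E
```

```text
24.625 [ 0.4657 -0.3358 -0.0086] -96.37748342377279 [-0.001 -0.    -1.   ]
-1 2815 [-0.0018 -0.001  -0.0005]
1 2864 [-0.0021 -0.0011 -0.0005]
```

View pics/w10.png

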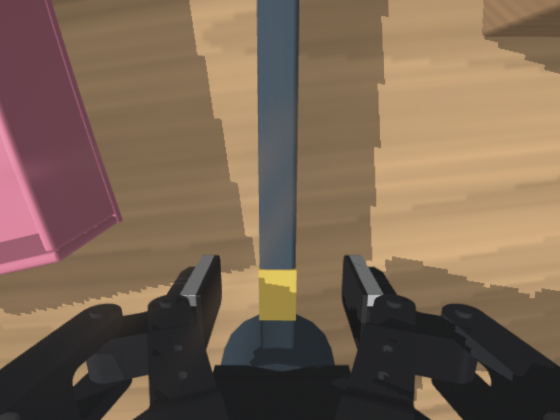

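Arm centred between the pads and the band (278,295) level with them. Close and lift.

Request:
{"op": "drive_tool", "data": {
  "commands": [
    {"tx":0,"ty":0,"tz":0,"rx":0,"ry":0,"rz":0,"grip":1},
    {"tx":0,"ty":0,"tz":0,"rx":0,"ry":0,"rz":0,"grip":1},
    {"tx":0,"ty":0,"tz":0,"rx":0,"ry":0,"rz":0,"grip":1},
    {"tx":0,"ty":0,"tz":0,"rx":0,"ry":0,"rz":0,"grip":1},
    {"tx":0,"ty":0,"tz":0,"rx":0,"ry":0,"rz":0,"grip":1}
  ],
  "grip_force": 100
}}

```text
clock: 25.3
tcp_pos: [0.4663, -0.3358, -0.0073]
orientation: [3.137, -0.175, 0.001]
contact_force: [-0.6, 1.9, 5.8]
grip_width: 0.011
```

Request:
{"op": "drive_tool", "data": {
  "commands": [
    {"tx":0,"ty":0,"tz":0.3,"rx":0,"ry":0,"rz":0,"grip":1},
    {"tx":0,"ty":0,"tz":0.6,"rx":0,"ry":0,"rz":0,"grip":1},
    {"tx":0,"ty":0,"tz":1,"rx":0,"ry":0,"rz":0,"grip":1},
    {"tx":0,"ty":0,"tz":1,"rx":0,"ry":0,"rz":0,"grip":1},
    {"tx":0,"ty":0,"tz":1,"rx":0,"ry":0,"rz":0,"grip":1},
    {"tx":0,"ty":0,"tz":1,"rx":0,"ry":0,"rz":0,"grip":1},
    {"tx":0,"ty":0,"tz":1,"rx":0,"ry":0,"rz":0,"grip":1},
    {"tx":0,"ty":0,"tz":0,"rx":0,"ry":0,"rz":0,"grip":1},
    {"tx":0,"ty":0,"tz":0,"rx":0,"ry":0,"rz":0,"grip":1}
  ]
}}

```text
clock: 26.42
tcp_pos: [0.4653, -0.3357, 0.1092]
orientation: [-3.136, 0.175, 0.001]
contact_force: [0.4, -0.2, -4.5]
grip_width: 0.0111
```

```bash
cat > lev.py <<'E'
from h import *
import sys
o,f=shot('wrist',sys.argv[1]); R=cv2.Rodrigues(o['orientation'])[0]
print(o['clock'],o['tcp_pos'].round(4),'yaw',np.degrees(np.arctan2(R[1,1],R[0,1])),R[2].round(4),o['contact_force'].round(1),o['grip_width'])
V,U=np.mgrid[0:420,0:560]; P=cloud(o,f,np.c_[U.ravel(),V.ravel()]); Q=(P-o['tcp_pos'])@R
im=f['frame'].reshape(-1,3).astype(int)
# lever arm top points ahead of pads: tool x .02..2, |y|<.02, near the grip height
k=(abs(Q[:,1])<.009)&(Q[:,0]>.016)&(Q[:,0]<.125)&(abs(Q[:,2]+.038)<.02)
a=Q[k]; print(len(a)); 
if len(a)>50:
    A=np.c_[a[:,0],a[:,1],np.ones(len(a))]; s=np.linalg.lstsq(A,a[:,2],rcond=None)[0]
    res=a[:,2]-A@s; g=abs(res)<.003; s=np.linalg.lstsq(A[g],a[g,2],rcond=None)[0]
    print('pitch deg (top plane slope)',np.degrees(np.arctan(s[:2])),'top z at grip (tool)',s[2],'x range',a[:,0].min(),a[:,0].max())
    c=np.polyfit(a[:,0],a[:,1],1); print('centre line y = %.4f + %.4f x'%(c[1],c[0]))
E
python3 lev.py w11.png
```

```text
26.425 [ 0.4653 -0.3357  0.1092] yaw -96.38667458761162 [-1.e-03 -4.e-04 -1.e+00] [ 0.4 -0.2 -4.5] 0.011079551788909865
9956
pitch deg (top plane slope) [ 0.00548612 -0.05526369] top z at grip (tool) -0.037095953088176446 x range 0.016006151679001008 0.10517879166308176
centre line y = 0.0005 + 0.0002 x
```

View pics/w11.png

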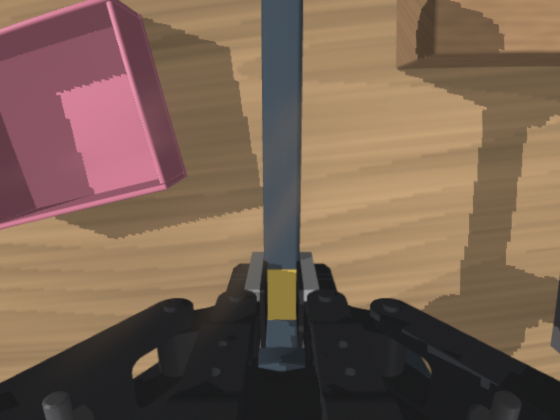

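Lever held level (0.0° pitch), band between the pads. Carry and turn over the fixture.

Request:
{"op": "drive_tool", "data": {
  "commands": [
    {"tx":0,"ty":0.4,"tz":0,"rx":0,"ry":0,"rz":0.3,"grip":1},
    {"tx":0.08,"ty":0.8,"tz":0,"rx":0,"ry":0,"rz":0.6,"grip":1},
    {"tx":0.08,"ty":1,"tz":0,"rx":0,"ry":0,"rz":0.65,"grip":1},
    {"tx":0.08,"ty":1,"tz":0,"rx":0,"ry":0,"rz":0.65,"grip":1},
    {"tx":0.08,"ty":1,"tz":0,"rx":0,"ry":0,"rz":0.65,"grip":1},
    {"tx":0.08,"ty":1,"tz":0,"rx":0,"ry":0,"rz":0.65,"grip":1},
    {"tx":0.08,"ty":1,"tz":0,"rx":0,"ry":0,"rz":0.65,"grip":1},
    {"tx":0.08,"ty":1,"tz":0,"rx":0,"ry":0,"rz":0.65,"grip":1},
    {"tx":0.08,"ty":1,"tz":0,"rx":0,"ry":0,"rz":0.65,"grip":1},
    {"tx":0.08,"ty":1,"tz":0,"rx":0,"ry":0,"rz":0.65,"grip":1}
  ]
}}

```text
clock: 27.72
tcp_pos: [0.4798, -0.1506, 0.1093]
orientation: [-2.925, -1.144, 0.001]
contact_force: [0.8, -0.6, -4.6]
grip_width: 0.011
```

Request:
{"op": "drive_tool", "data": {
  "commands": [
    {"tx":0.08,"ty":1,"tz":0,"rx":0,"ry":0,"rz":0.65,"grip":1},
    {"tx":0.08,"ty":1,"tz":0,"rx":0,"ry":0,"rz":0.65,"grip":1},
    {"tx":0.08,"ty":1,"tz":0,"rx":0,"ry":0,"rz":0.65,"grip":1},
    {"tx":0.08,"ty":1,"tz":0,"rx":0,"ry":0,"rz":0.65,"grip":1},
    {"tx":0.08,"ty":1,"tz":0,"rx":0,"ry":0,"rz":0.65,"grip":1},
    {"tx":0.08,"ty":1,"tz":0,"rx":0,"ry":0,"rz":0.65,"grip":1},
    {"tx":0.08,"ty":1,"tz":0,"rx":0,"ry":0,"rz":0.65,"grip":1},
    {"tx":0.08,"ty":1,"tz":0,"rx":0,"ry":0,"rz":0.65,"grip":1},
    {"tx":0.08,"ty":0.7,"tz":0,"rx":0,"ry":0,"rz":0.6,"grip":1},
    {"tx":0,"ty":0.4,"tz":0,"rx":0,"ry":0,"rz":0.4,"grip":1}
  ]
}}

```text
clock: 28.98
tcp_pos: [0.4942, 0.0312, 0.1095]
orientation: [-2.176, -2.265, 0.0]
contact_force: [-0.0, -0.7, -4.8]
grip_width: 0.0111
```

Request:
{"op": "drive_tool", "data": {
  "commands": [
    {"tx":0,"ty":0,"tz":0,"rx":0,"ry":0,"rz":0,"grip":1},
    {"tx":0,"ty":0,"tz":0,"rx":0,"ry":0,"rz":0,"grip":1}
  ]
}}

```text
clock: 29.22
tcp_pos: [0.4945, 0.0293, 0.1096]
orientation: [2.184, 2.258, -0.001]
contact_force: [-0.3, 0.8, -3.8]
grip_width: 0.011
```

```bash
python3 lev.py w12.png
```

```text
29.225 [0.4945 0.0293 0.1096] yaw 1.9272377221127117 [-5.e-04 -4.e-04 -1.e+00] [-0.3  0.8 -3.8] 0.01100938748100529
9718
pitch deg (top plane slope) [-0.0136418  -0.23143224] top z at grip (tool) -0.03711805674354912 x range 0.016000651153594024 0.10261988289022768
centre line y = 0.0020 + -0.0013 x
```

Request:
{"op": "drive_tool", "data": {
  "commands": [
    {"tx":0.1,"ty":0.5,"tz":0,"rx":0,"ry":0,"rz":0.3,"grip":1},
    {"tx":0.1,"ty":0.9,"tz":-0.2,"rx":0,"ry":0,"rz":0.4,"grip":1},
    {"tx":0,"ty":0.6,"tz":-0.2,"rx":0,"ry":0,"rz":0.3,"grip":1},
    {"tx":0,"ty":0.2,"tz":-0.1,"rx":0,"ry":0,"rz":0.1,"grip":1},
    {"tx":0,"ty":0,"tz":0,"rx":0,"ry":0,"rz":0,"grip":1},
    {"tx":0,"ty":0,"tz":0,"rx":0,"ry":0,"rz":0,"grip":1},
    {"tx":0,"ty":0,"tz":0,"rx":0,"ry":0,"rz":0,"grip":1}
  ]
}}

```text
clock: 30.15
tcp_pos: [0.4988, 0.0735, 0.0999]
orientation: [2.003, 2.42, -0.0]
contact_force: [-0.7, -0.1, -4.0]
grip_width: 0.0112
```

```bash
python3 lev.py w13.png; python3 - <<'E'
from h import *
o,f=shot('top','t13.png'); o2,f2=shot('side','s13.png')
a=cv2.resize(f['frame'][130:280,90:350],None,fx=1.5,fy=1.5,interpolation=3); b=cv2.resize(f2['frame'][170:370,150:350],None,fx=1.9,fy=1.9,interpolation=3)
c=np.zeros((390,790,3),np.uint8); c[:225,:390]=a; c[:380,400:780]=b; cv2.imwrite('pics/c13.png',c)
E
```

```text
30.15 [0.4988 0.0735 0.0999] yaw 10.764778310748637 [-3.e-04  1.e-04 -1.e+00] [-0.7 -0.1 -4. ] 0.011153302241910811
9700
pitch deg (top plane slope) [ 0.01973225 -0.03361215] top z at grip (tool) -0.037150637216967104 x range 0.016004039409687358 0.10251834595691353
centre line y = 0.0019 + -0.0008 x
```

View pics/c13.png

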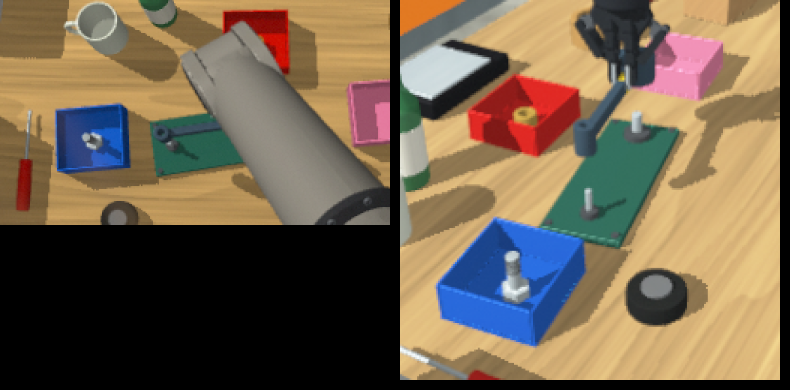

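View pics/w13.png

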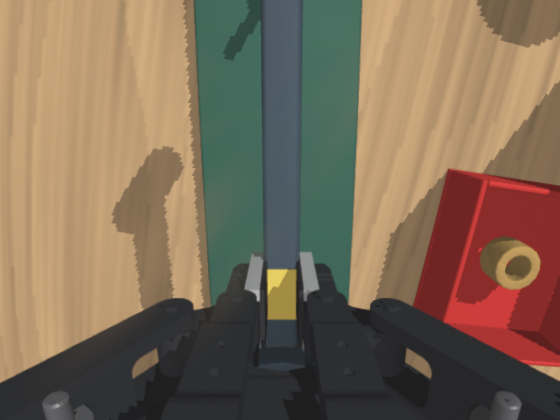

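Side crop shows bolt upright in the blue bin, ring in the red bin, lever above the fixture with nothing touching. Checking the eye position independently with the top and side depth.

```bash
python3 - <<'E'
from h import *
V,U=np.mgrid[0:420,0:560]
for fn in ['t13.png','s13.png']:
    o,f=load(fn); P=cloud(o,f,np.c_[U.ravel(),V.ravel()])
    k=(np.hypot(P[:,0]-.471,P[:,1]-.218)<.04)&(P[:,2]>.139)&(P[:,2]<.16)
    q=P[k]; c,rad=cv2.minEnclosingCircle(q[:,:2].astype(np.float32)*1000); print(fn,'eye',len(q),q.mean(0).round(4),c,rad)
    k=(np.hypot(P[:,0]-.471,P[:,1]-.218)<.014)&(P[:,2]>.046)&(P[:,2]<.06); print(' pin',P[k].mean(0).round(4))
    k=(np.hypot(P[:,0]-.5086,P[:,1]-.0228)<.045)&(P[:,2]>.09)&(P[:,2]<.16); 
    if k.sum()>5: print(' hub pts',k.sum(),P[k].mean(0).round(4),P[k,2].min(),P[k,2].max())
o,f=load('s13.png'); V,U=np.mgrid[0:420,0:560];P=cloud(o,f,np.c_[U.ravel(),V.ravel()])
k=(np.hypot(P[:,0]-.471,P[:,1]-.218)<.02)&(P[:,2]>.08)&(P[:,2]<.17); print('eye side z',P[k,2].min(),P[k,2].max())
E
```

```text
t13.png eye 83 [0.4719 0.2133 0.1464] (474.2613525390625, 204.9966278076172) 24.23214340209961
 pin [0.468  0.2166 0.0517]
s13.png eye 87 [0.4711 0.2208 0.1441] (471.72589111328125, 218.92323303222656) 14.018289566040039
 pin [0.469  0.2228 0.0512]
 hub pts 156 [0.4938 0.0338 0.1301] 0.10557433695791263 0.14919115671004768
eye side z 0.10633858875612068 0.1480891455656448
```

```bash
python3 - <<'E'
from h import *
print(workorder.hand_in()); o=status.get_obs(); print(o['clock'],o['tcp_pos'],o['grip_width'],abs(o['qvel']).max())
E
```

```text
the job is handed in; nothing more can be done
None
the job is handed in; nothing more can be done
```

The bolt is in the blue bin, the spacer ring is in the red bin, and the smaller lever is held level above the fixture. I handed the job in at about 30 s of the 67 s; no verdict is reported.

**Last checks, just before hand-in:**
- **Bins:** the bolt stands upright in the blue bin and the ring lies in the red bin, both let go.
- **Position:** the side camera put the eye at (0.472, 0.219), about 1 mm from the pin as the wrist camera measured it and about 5 mm by the side camera's own reading. The arm almost hid the hub; from where the lever sits in the grip, I worked out it is within a few mm of the post.
- **Height and tilt:** the lever's underside is about 54 mm above the post and pin tops, and it is level within about 0.1°.
- **Grip:** the jaws hold the yellow band. The reported grasp point is about 8–9 mm from the balance point.

**What failed or disagreed:**
- **Refused moves:** my first move calls were refused and moved nothing; filling in every field fixed that.
- **Missed ring:** the first grasp closed on nothing. The real pad tips sit roughly 20–30 mm behind the reported TCP. The side camera and wrist depth confirmed this, so I gripped the ring and lever lower.
- **Top camera:** its circle fit of the eye was contaminated by points from the lever arm, so I relied on the side camera. Its mean point still agreed within about 5 mm.
- **Bystanders:** I did not measure their final positions. The arm touched none that I saw, and those in the last pictures look unmoved.

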